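# Unlock the blue-lidded instrument case: safety catch, then bolt

### The job

Unlock the instrument case with the blue lid: swing its brass safety catch (red grip) fully aside to the left, a quarter turn to its stop, then draw the steel bolt (black grip) all the way back so that the sprung lid comes up ajar. Let go of both, and do not touch the orange-lidded case.

Things in the scene. Friction and masses are not known exactly. Their poses are not given: they have to be found in the camera images.
- blue_case: The case to unlock: grey, blue lid, 270 (x) x 180 x 60 mm, fixed. Origin: centre of its underside on the bench; x from its front (catch and bolt, on a flat deck 60 mm up) to its lid at the back, y to its left, z up. Yaw within 20 degrees of the world's. A steel bolt on the deck's middle line holds the lid shut; a brass catch bar in line behind it blocks its tail (2 mm gap).
- blue_case_catch_grip (a point): Middle of the red grip on the brass catch: an upright round pin, 13 mm thick, its bar below. This point is 92 mm above the bench, 18 mm below the pin's top, 23 mm above the bar's top (bar 16 mm wide, top 9 mm above the deck). Axes turn with the catch: x from its pivot to the pin, z up. The vertical pivot lies 45 mm away along -x.
- blue_case_catch (a joint): Angle of the catch, rad: 0 = shut, in line with the bolt (starts at 0 to 0.06); grows counter-clockwise seen from above, so the red grip swings to the case's left (+y), then front; stop at 1.57 = fully aside. Takes about 1 N at the grip, stays where it is left.
- blue_case_bolt_grip (a point): Middle of the black grip on the steel bolt: an upright round pin, 14 mm thick. This point is 92 mm above the bench, 18 mm below the pin's top, 23 mm above the bolt bar's top; a low guide bridge (top 12 mm above the deck) stands 23 mm towards the lid. 40 mm from the red grip when all is shut. Axes as the case's: the bolt is drawn along -x.
- blue_case_bolt (a joint): Travel of the bolt, m: 0 = shot over the lid's edge (start), grows as it is drawn to the case's front (-x), stop at 0.040. Takes about 2 N, stays where it is left. Past about 0.02 the lid, hinged at the back, springs up by itself by 0.2 rad (front edge 20 mm).
- orange_case: A second case of the same make and size with an orange lid and the same catch and bolt; not to be touched. Origin at the centre of its underside, x towards its lid, z up. The cases stand side by side, either one on the left.

How it is judged (in metres and radians):
On the way, in this order (a step that is already met when the one before it is completed fails the run):
1. the safety catch of the blue-lidded case is swung aside (past 1.2 rad of 1.57) while the bolt is still shot (value of joint blue_case_catch above 1.2 rad and value of joint blue_case_bolt below 0.01 m), for 0.1 s.
2. the bolt is drawn back (past 30 of its 40 mm) (value of joint blue_case_bolt above 0.03 m), for 0.2 s.
At the end, for the whole second after the job is handed in: The blue-lidded case's safety catch stands aside, past 1.2 rad (within about 20 degrees of its stop), and its bolt is drawn at least 30 of its 40 mm, at rest and released (value of joint blue_case_catch above 1.2 rad and value of joint blue_case_bolt above 0.03 m and velocity of joint blue_case_bolt below 0.01 m/s); the robot touches nothing.
It fails at once if the robot touches the orange-lidded case (more than 1 N) (contact force between any of the fingers, the arm and orange_case above 1 N).
It also fails if it takes over 38 s, if anything falls off the work surface, if the arm or the gripper's body presses on something with over 40 N, if the wrist force passes 120 N, or if a joint passes its speed limit or range.

### The arm

A 6-joint arm with a two-finger parallel gripper is mounted at the origin on a cart in front of the work surface, level with it; the furniture and walls round the work are solid. World frame = base frame: x ahead of the robot, y to its left, z up, the work surface at z = 0. Lengths are in m, angles in degrees, forces in N, time in s.
With the tool pointing down it reaches from about 0.325 to 0.775 m from the base axis. Payload 5.5 kg.
Tool frame: the origin (TCP) lies midway between the tips of the shut fingers; the grasp point (between the pads) lies 19 mm behind it; z points along the fingers, x is the direction in which the jaws open and shut, and the axes are right-handed (so a half turn about z gives the same grasp; the last joint's range is limited). The gripper opens to 85 mm and grips with 20 to 120 N. Pads are 22 mm wide; open, the fingers measure 114 mm over their backs; the gripper's body (76 mm by 85 mm) begins 54 mm behind the grasp point. The pads swing forward as they close: fully open they stand 13 mm farther back than shut.
Start: joints at [72.21, 5.22, 70.514, -0, 104.267, -3.249], TCP at [0.151, 0.581, 0.231] pointing down, gripper open.
Joint ranges: [-164.24, 164.24], [-49.07, 125.15], [9.68, 141.18], [-86.29, 266.29], [3.28, 154.24], [-151.56, 151.56]. Speed limits (degrees/s): [147.25, 147.25, 172.46, 180, 180, 180].

### API

Orientations are given as a 3x3 rotation matrix whose columns are the frame's x, y, z axes.
In Python, from plant import state, camera, camera_model, job_done gives the robot as it stands.
- The arm moves only by the tool carry_out, never from a script. Its argument "increments" is a list of rows, each a list of 7 numbers: the closure, from 0 (fully open) to 1 (shut), then the shift along the tool's x, y, z in mm, then the turn, a rotation vector about the tool's x, y, z in rad. A call has 1 to 10 rows; each row is the pose to reach, as a shift and turn from the pose commanded when the call began, along the tool's axes at that moment; what a row does not reach only later rows make up. A row lasts 1/12 s, in which the tool goes at most 41.7 mm and 7.16 degrees, less where a joint would pass 70% of its speed; a pose out of reach is approached as far as the arm can. A call with a gripper value outside its range is refused whole. The fingers move at their own pace and stop on an object; "force" is the grip in N (left out, the last holds). Time passes only in rows, so rows that repeat a pose let the fingers close. It gives the time, the measured TCP pose, the force and the opening at its end, in the units of the state.
- state(): the state, without advancing time (a new reading comes with each control period).
- camera(name): name is "scene" or "top" or "wrist"; returns the picture (420x560x3 uint8, red, green, blue); there is no depth.
- camera_model(name): a dict with "fov_y" (degrees; the focal length in pixels is half the picture's height over the tangent of half this angle, whatever the lens; pixels are square), "cx", "cy" (the principal point, pixels), "R" (3x3) and "t" (3): a world point X has camera coordinates R X + t. Camera axes: x right, y down, z forward; pixel columns grow to the right and rows downward; lengths in m; the calibration is good to about 2 mm. A picture is of the moment at which its call begins: read the wrist's pose just before it. camera_model takes no time and is no camera call; for the wrist camera it gives the pose at the moment of the call.
- job_done(): hands the job in, once; it reports no verdict.
The state is a dict: "time": time; "joint_positions": joint angles; "qvel": joint speeds; "tau": joint torques, N m; "tcp_pos": TCP position; "ee_rot": TCP orientation; "wrist_force": force on the tool from outside, world axes, zero at the start; "torque": the same for the moment, N m; "gripper_width": finger opening in m.
Only numpy, scipy, OpenCV 4.12 (cv2) and the standard library are available. Lean on these libraries where they do the work, as an engineer would, in place of code of your own. Each camera call takes 0.05 s, during which the arm holds its last target. There are 200 camera calls.

## Working session

There is one attempt and no reset: what is moved stays moved. The work goes in short steps, Python scripts to look and compute and a tool call to move; the robot and the scene stay as the last step left them, time stands still between calls to the robot, and variables do not carry over. Pictures are saved under pics/ and viewed, about 8 in all and at most 12, crops included, and the job is handed in when it is done.

Besides the shell and the picture viewer there is one more tool, called after "Emit:" as name(argument=value, ...) on one line, values as JSON. carry_out: Moves the arm, as the interface text tells. Its arguments: {"type":"object","properties":{"increments":{"type":"array"},"force":{"type":"number"}},"required":["increments"]}

```bash
mkdir -p pics
python3 - <<'E'
from plant import *
import cv2,numpy as np
s=state();print({k:np.round(v,4).tolist() for k,v in s.items()})
for n in("top","scene"):
    m=camera_model(n);print(n,{k:np.round(v,4).tolist() for k,v in m.items()})
    cv2.imwrite(f"pics/{n}0.png",cv2.resize(camera(n)[:,:,::-1],(800,600),interpolation=cv2.INTER_CUBIC))
E
ls
```

```text
{'time': 0.0, 'joint_positions': [72.2096, 5.2627, 70.582, -0.001, 104.2649, -3.2484], 'qvel': [-0.0225, 0.0223, -0.0268, 0.0751, -0.0079, 0.0126], 'tau': [0.0006, -45.8719, -41.8031, 0.0, 0.0112, 0.0], 'tcp_pos': [0.1506, 0.5805, 0.2302], 'ee_rot': [[0.2511, 0.968, -0.0006], [0.968, -0.2511, -0.0018], [-0.0019, -0.0001, -1.0]], 'wrist_force': [0.0059, 0.366, 0.2513], 'torque': [0.0661, 0.018, 0.0391], 'gripper_width': 0.0853}
top {'fov_y': 47.041, 'cx': 279.6535, 'cy': 198.1228, 'R': [[-0.0143, -0.9999, -0.0096], [-0.9919, 0.0154, -0.1259], [0.126, 0.0077, -0.992]], 't': [0.0379, 0.5604, 1.1022]}
scene {'fov_y': 46.6353, 'cx': 273.3576, 'cy': 203.5684, 'R': [[0.7803, -0.6252, -0.0136], [-0.332, -0.3957, -0.8563], [0.53, 0.6727, -0.5163]], 't': [-0.4049, 0.2691, 0.6617]}
pics
```

View pics/top0.png

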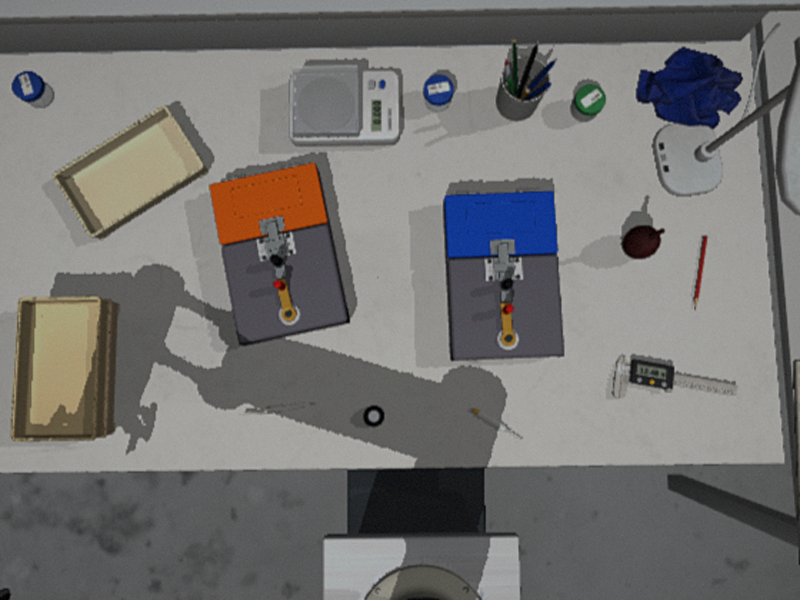

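The top view shows the orange case on the left and the blue case on the right. On the blue case the pivot is near (508,339), the red grip near (508,309) and the black grip near (507,284) in the 800x600 picture. I'll enlarge that area to read it better.

Run:
```python
import cv2
from plant import camera
im=camera("top")[:,:,::-1]
cv2.imwrite("pics/crop1.png",cv2.resize(im[125:260,300:405],None,fx=4.4,fy=4.4,interpolation=cv2.INTER_CUBIC))
```

```text
(no output)
```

View pics/crop1.png

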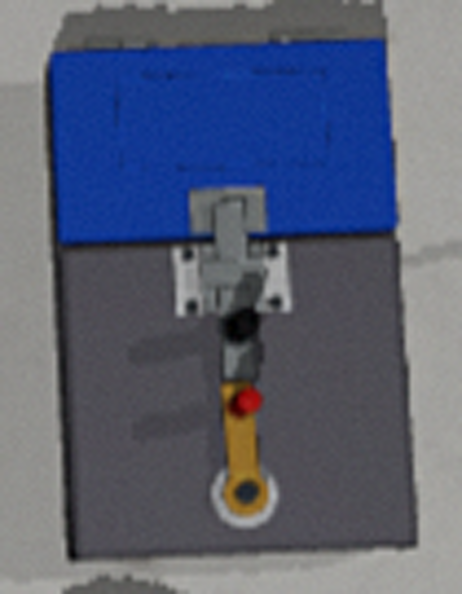

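```bash
cat > h.py <<'E'
import numpy as np
from plant import *
def unproj(name,u,v,z,m=None):
    m=m or camera_model(name); f=210/np.tan(np.radians(m["fov_y"]/2))
    R=np.array(m["R"]);t=np.array(m["t"])
    d=R.T@np.array([(u-m["cx"])/f,(v-m["cy"])/f,1]);c=-R.T@t
    return c+d*(z-c[2])/d[2]
E
python3 - <<'E'
from h import *
P={}
for n,c,r,z in[("FL",72,557,.06),("FR",416,545,.06),("BL",50,52,.06),("BR",385,40,.06),("red",248,401,.109),("blk",241,324,.109),("piv",246,492,.07)]:
    P[n]=unproj("top",300+c/4.4,125+r/4.4,z);print(n,P[n].round(4))
for a,b in(("FR","FL"),("BR","BL")):
    d=P[b]-P[a];print(np.linalg.norm(d),np.degrees(np.arctan2(-d[0],d[1])))
for a,b in(("FR","BR"),("FL","BL"),("piv","red"),("red","blk"),("piv","blk")):
    d=P[b]-P[a];print(a,b,np.linalg.norm(d[:2]),np.degrees(np.arctan2(d[1],d[0])))
E
```

```text
FL [ 0.434  -0.0523  0.06  ]
FR [ 0.4376 -0.2299  0.06  ]
BL [ 0.7014 -0.047   0.06  ]
BR [ 0.705  -0.2253  0.06  ]
red [ 0.5092 -0.1385  0.109 ]
blk [ 0.5479 -0.1363  0.109 ]
piv [ 0.4657 -0.1418  0.07  ]
0.17764609664263845 1.1607972418563794
0.17832962067970837 1.143605495682702
FR BR 0.2674706288816031 0.9965912976364679
FL BL 0.26752305158449596 1.143013262040664
piv red 0.0435905917188655 4.283031553854599
red blk 0.03874513749193357 3.215062315312923
piv blk 0.08233216584272142 3.7804728138586055
```

Emit:
carry_out(increments=[[0.7, -605, 528, 0, 0, 0, 1.2], [0.7, -605, 528, 0, 0, 0, 1.2], [0.7, -605, 528, 0, 0, 0, 1.2], [0.7, -605, 528, 0, 0, 0, 1.2], [0.7, -605, 528, 0, 0, 0, 1.2], [0.7, -605, 528, 0, 0, 0, 1.2], [0.7, -605, 528, 0, 0, 0, 1.2], [0.7, -605, 528, 0, 0, 0, 1.2], [0.7, -605, 528, 0, 0, 0, 1.2], [0.7, -605, 528, 0, 0, 0, 1.2]], force=20)

```text
time: 0.98
tcp_pos: [0.3372, 0.2063, 0.2312]
ee_rot: [[0.994, 0.111, 0.0], [0.111, -0.994, 0.0], [0.0, -0.0, -1.0]]
wrist_force: [1.7, 0.4, -0.3]
gripper_width: 0.0256
```

```bash
cat >> h.py <<'E'
def rel(p,ang):
    "tool-frame shift (mm) and turn (rad) to TCP p with tool x at world angle ang (deg), pointing down"
    s=state();R=np.array(s["ee_rot"]);a=np.radians(ang)
    T=np.array([[np.cos(a),np.sin(a),0],[np.sin(a),-np.cos(a),0],[0,0,-1]])
    from scipy.spatial.transform import Rotation as Q
    print("t",s["time"],"tcp",np.round(s["tcp_pos"],4),"ang",np.degrees(np.arctan2(R[1,0],R[0,0])).round(2),"w",s["gripper_width"],"F",np.round(s["wrist_force"],1))
    print((1000*R.T@(np.array(p)-s["tcp_pos"])).round(1),Q.from_matrix(R.T@T).as_rotvec().round(3))
E
python3 -c "
from h import *
rel([.51,-.138,.19],-88)"
```

```text
t 0.9833 tcp [0.3372 0.2063 0.2312] ang 6.37 w 0.0255601513335153 F [ 1.7  0.4 -0.3]
[133.5 361.3  41.2] [-0.    -0.     1.647]
```

Emit:
carry_out(increments=[[0.7, 133, 361, 40, 0, 0, 1.22], [0.7, 133, 361, 40, 0, 0, 1.22], [0.7, 133, 361, 40, 0, 0, 1.22], [0.7, 133, 361, 40, 0, 0, 1.22], [0.7, 133, 361, 40, 0, 0, 1.22], [0.7, 133, 361, 40, 0, 0, 1.22], [0.7, 133, 361, 40, 0, 0, 1.22], [0.7, 133, 361, 40, 0, 0, 1.22], [0.7, 133, 361, 40, 0, 0, 1.22], [0.7, 133, 361, 40, 0, 0, 1.22]])

```text
time: 1.82
tcp_pos: [0.5119, -0.1396, 0.1889]
ee_rot: [[0.442, -0.897, -0.003], [-0.897, -0.442, -0.001], [-0.0, 0.003, -1.0]]
wrist_force: [0.2, -0.1, 1.0]
gripper_width: 0.0255
```

```bash
python3 -c "
from h import *
rel([.51,-.138,.19],-88)"
```

```text
t 1.8167 tcp [ 0.5119 -0.1396  0.1889] ang -63.8 w 0.0254552100020072 F [ 0.2 -0.1  1. ]
[-2.3  1.  -1.1] [ 0.003 -0.     0.422]
```

Emit:
carry_out(increments=[[0.7, -2, 1, 0, 0, 0, 0.41], [0.7, -2, 1, 0, 0, 0, 0.41], [0.7, -2, 1, 0, 0, 0, 0.41], [0.7, -2, 1, 0, 0, 0, 0.41], [0.7, -2, 1, 0, 0, 0, 0.41], [0.7, -2, 1, 0, 0, 0, 0.41]])

```text
time: 2.32
tcp_pos: [0.5093, -0.1335, 0.191]
ee_rot: [[0.059, -0.998, -0.001], [-0.998, -0.059, 0.0], [-0.0, 0.001, -1.0]]
wrist_force: [0.6, 0.7, -0.3]
gripper_width: 0.0254
```

Run:
```python
from h import *
import cv2,pickle
rel([.51,-.138,.085],-88)
m=camera_model("wrist");pickle.dump(m,open("m1.pkl","wb"))
cv2.imwrite("pics/w1.png",cv2.resize(camera("wrist")[:,:,::-1],(800,600),interpolation=cv2.INTER_CUBIC))
print(m["t"],m["R"])
```

```text
t 2.3167 tcp [ 0.5093 -0.1335  0.191 ] ang -86.6 w 0.02538844407601013 F [ 0.6  0.7 -0.3]
[  4.5  -0.4 106. ] [0.001 0.    0.024]
[-0.16339509  0.45439956  0.48255639] [[ 5.78003094e-02 -9.98328142e-01 -2.10781344e-04]
 [-9.57016315e-01 -5.54685801e-02  2.84680538e-01]
 [-2.84216284e-01 -1.62529020e-02 -9.58622421e-01]]
```

View pics/w1.png

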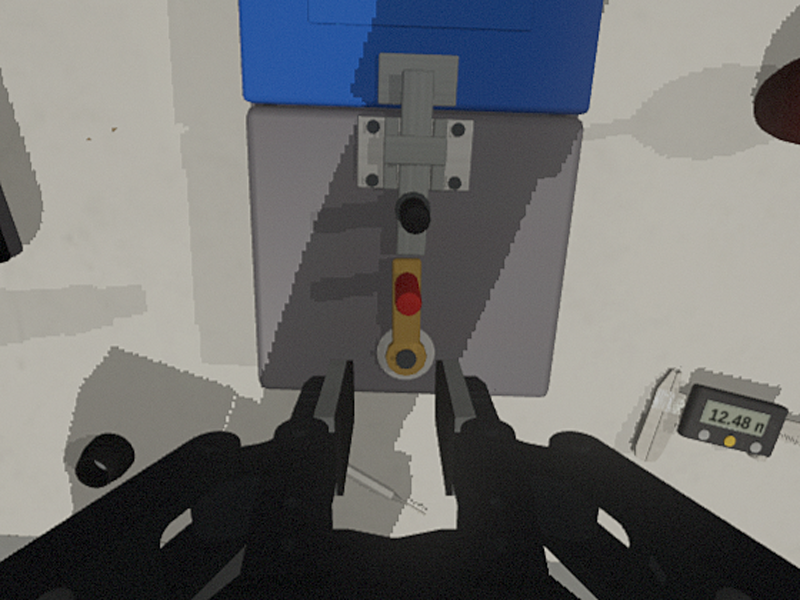

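The wrist view shows the pin tops at red (408,301) and black (413,211), with the pivot at (405,357). The fingers sit at about x 350–440, below the pivot in the picture.

Run:
```python
from h import *
import pickle
m=pickle.load(open("m1.pkl","rb"))
for n,c,r,z in[("red",408,301,.110),("redbase",406,281,.070),("blk",413,211,.110),("piv",405,357,.072),("FL",261,389,.06),("FR",548,396,.06)]:
    print(n,unproj("",c*.7,r*.7,z,m).round(4))
rel([.51,-.138,.085],-88)
```

```text
red [ 0.513  -0.1406  0.11  ]
redbase [ 0.5121 -0.1406  0.07  ]
blk [ 0.5551 -0.1401  0.11  ]
piv [ 0.4679 -0.1429  0.072 ]
FL [ 0.4366 -0.0574  0.06  ]
FR [ 0.442  -0.2323  0.06  ]
t 2.3667 tcp [ 0.5094 -0.1335  0.191 ] ang -86.59 w 0.025536888127312318 F [-1.1 -0.5  0.2]
[  4.6  -0.4 106. ] [0.    0.    0.025]
```

Emit:
carry_out(increments=[[0.7, 6, -2, 10, 0, 0, 0.015], [0.7, 6, -2, 40, 0, 0, 0.015], [0.7, 6, -2, 65, 0, 0, 0.015], [0.7, 6, -2, 85, 0, 0, 0.015], [0.7, 6, -2, 105, 0, 0, 0.015], [0.7, 6, -2, 105, 0, 0, 0.015], [0.76, 6, -2, 105, 0, 0, 0.015], [0.76, 6, -2, 105, 0, 0, 0.015]])

```text
time: 3.03
tcp_pos: [0.5123, -0.1397, 0.0873]
ee_rot: [[0.043, -0.999, 0.001], [-0.999, -0.043, -0.0], [0.001, -0.001, -1.0]]
wrist_force: [-0.1, -0.4, -0.1]
gripper_width: 0.0207
```

Run:
```python
from h import *
import cv2,pickle
rel([.511,-.1395,.085],-87.5)
m=camera_model("wrist");pickle.dump(m,open("m2.pkl","wb"))
cv2.imwrite("pics/w2.png",cv2.resize(camera("wrist")[:,:,::-1],(800,600),interpolation=cv2.INTER_CUBIC))
```

```text
t 3.0333 tcp [ 0.5123 -0.1397  0.0873] ang -87.55 w 0.020734495749348974 F [-0.1 -0.4 -0.1]
[-0.3  1.3  2.3] [-0.001 -0.001 -0.001]
```

View pics/w2.png

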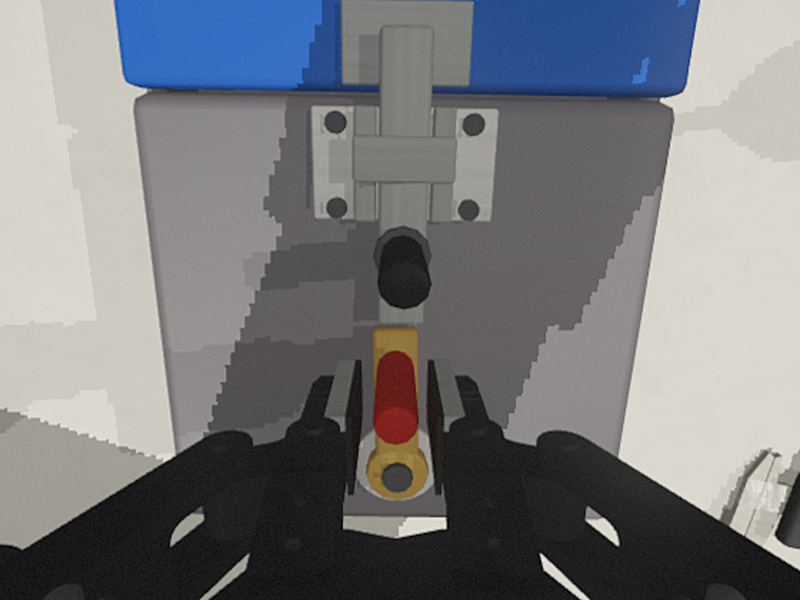

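The red pin, top at (397,425), stands centred between the pads, whose inner faces are at about 357 and 435. I'll now swing it along the 45 mm arc, turning the tool with it.

Emit:
carry_out(increments=[[0.76, -5.5, 0.3, 0, 0, 0, -0.122], [0.76, -10.9, 1.3, 0, 0, 0, -0.244], [0.76, -16.1, 3, 0, 0, 0, -0.367], [0.76, -21.1, 5.3, 0, 0, 0, -0.489], [0.76, -25.8, 8.1, 0, 0, 0, -0.611], [0.76, -30.1, 11.6, 0, 0, 0, -0.733], [0.76, -34, 15.5, 0, 0, 0, -0.855], [0.76, -37.3, 19.8, 0, 0, 0, -0.977], [0.76, -40.1, 24.6, 0, 0, 0, -1.1], [0.76, -42.3, 29.6, 0, 0, 0, -1.222]])

```text
time: 3.92
tcp_pos: [0.4816, -0.0987, 0.0885]
ee_rot: [[0.955, -0.295, 0.004], [-0.295, -0.955, -0.001], [0.004, 0.0, -1.0]]
wrist_force: [1.3, -0.1, -0.6]
gripper_width: 0.0203
```

```bash
python3 -c "
from h import *
rel([.467,-.0965,.087],2)"
```

```text
t 3.9167 tcp [ 0.4816 -0.0987  0.0885] ang -17.17 w 0.020326979214757512 F [ 1.3 -0.1 -0.6]
[-14.6   2.2   1.4] [ 0.001 -0.004 -0.335]
```

Emit:
carry_out(increments=[[0.76, -5.5, 0.3, 0, 0, 0, -0.122], [0.76, -10.9, 1.3, 0, 0, 0, -0.244], [0.76, -16.1, 3, 0, 0, 0, -0.367], [0.76, -18, 3.7, 0, 0, 0, -0.367], [0.76, -18, 3.7, 0, 0, 0, -0.367], [0.76, -18, 3.7, 0, 0, 0, -0.367]])

```text
time: 4.42
tcp_pos: [0.4627, -0.0968, 0.0874]
ee_rot: [[0.998, 0.057, 0.002], [0.057, -0.998, -0.001], [0.002, 0.001, -1.0]]
wrist_force: [0.9, -0.0, 0.2]
gripper_width: 0.0208
```

Run:
```python
from h import *
import cv2
rel([.467,-.0965,.087],2)
cv2.imwrite("pics/w3.png",cv2.resize(camera("wrist")[:,:,::-1],(800,600),interpolation=cv2.INTER_CUBIC))
```

```text
t 4.4167 tcp [ 0.4627 -0.0968  0.0874] ang 3.28 w 0.020842630634305234 F [ 0.9 -0.   0.2]
[ 4.3 -0.   0.4] [ 0.001 -0.002  0.022]
```

View pics/w3.png

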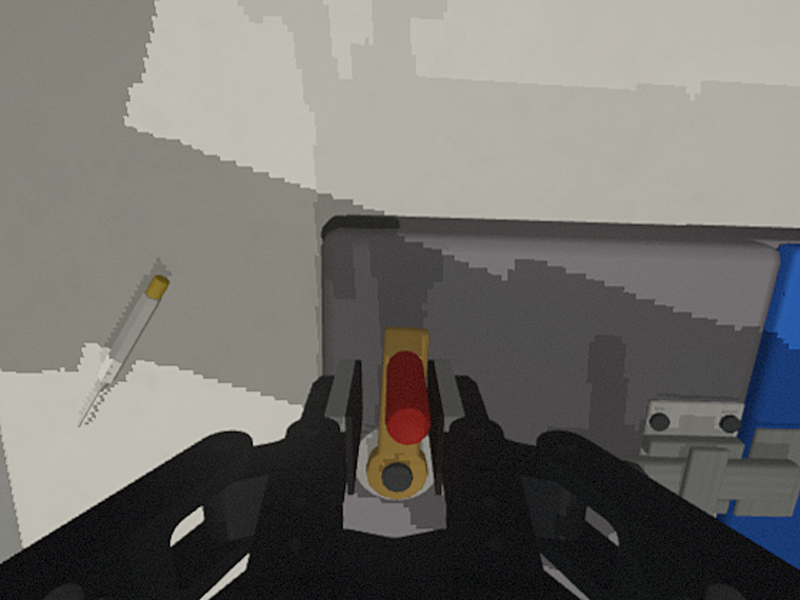

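The pin is against the right pad, top at (408,425), and the bar points along the tool's pad line, so the catch is at about 90°. I'll clear the pin, lift and go above the black grip.

Emit:
carry_out(increments=[[0.7, 3, 0, 0, 0, 0, 0], [0.7, 3, 0, -25, 0, 0, 0], [0.7, 3, 0, -62, 0, 0, 0], [0.7, 3, 0, -62, 0, 0, 0], [0.7, 45, 25, -62, 0, 0, 0.03], [0.7, 86, 47, -62, 0, 0, 0.03], [0.7, 86, 47, -62, 0, 0, 0.03], [0.7, 86, 47, -62, 0, 0, 0.03], [0.7, 86, 47, -62, 0, 0, 0.03]])

```text
time: 5.22
tcp_pos: [0.5509, -0.1383, 0.1474]
ee_rot: [[1.0, 0.03, -0.002], [0.03, -1.0, 0.001], [-0.002, -0.001, -1.0]]
wrist_force: [-0.1, -0.6, -0.4]
gripper_width: 0.0254
```

Run:
```python
from h import *
import cv2,pickle
rel([.551,-.1385,.086],1.5)
m=camera_model("wrist");pickle.dump(m,open("m4.pkl","wb"))
cv2.imwrite("pics/w4.png",cv2.resize(camera("wrist")[:,:,::-1],(800,600),interpolation=cv2.INTER_CUBIC))
```

```text
t 5.2167 tcp [ 0.5509 -0.1383  0.1474] ang 1.72 w 0.025407817542049394 F [-0.1 -0.6 -0.4]
[ 0.2  0.3 61.4] [-0.001  0.002  0.004]
```

View pics/w4.png

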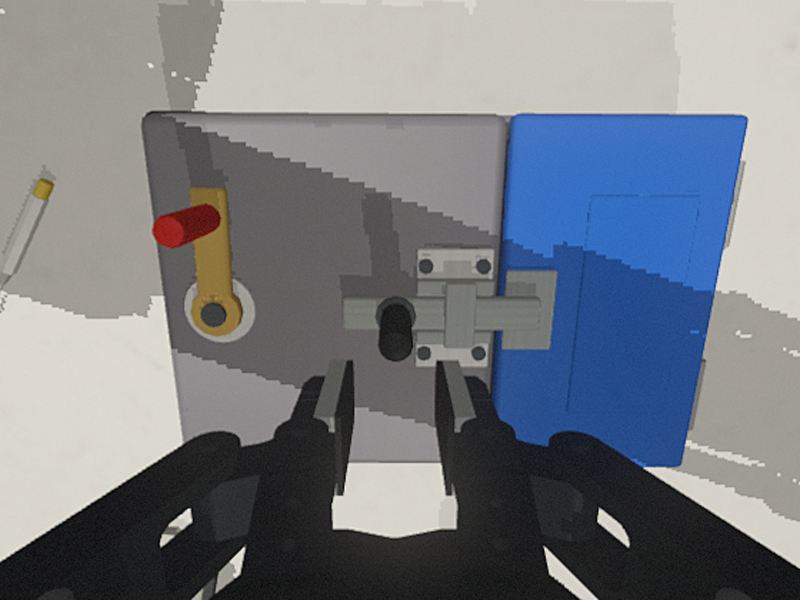

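The catch stands aside at about 90°, and the black pin, top at (396,346), is midway between the pads. I'll descend and draw the bolt.

Emit:
carry_out(increments=[[0.7, 0, 0, 30, 0, 0, 0], [0.7, 0, 0, 61, 0, 0, 0], [0.7, 0, 0, 61, 0, 0, 0], [0.76, 0, 0, 61, 0, 0, 0], [0.76, 0, 0, 61, 0, 0, 0]])

```text
time: 5.68
tcp_pos: [0.551, -0.1381, 0.0894]
ee_rot: [[1.0, 0.031, 0.002], [0.031, -1.0, -0.001], [0.002, 0.001, -1.0]]
wrist_force: [0.7, 0.1, 1.2]
gripper_width: 0.0205
```

Emit:
carry_out(increments=[[0.76, -6, 0, 0, 0, 0, 0], [0.76, -12, 0, 0, 0, 0, 0], [0.76, -18, 0, 0, 0, 0, 0], [0.76, -24, 0, 0, 0, 0, 0], [0.76, -30, 0, 0, 0, 0, 0], [0.76, -36, 0, 0, 0, 0, 0], [0.76, -40, 0, 0, 0, 0, 0], [0.76, -42, 0, 0, 0, 0, 0], [0.76, -42, 0, 0, 0, 0, 0], [0.76, -42, 0, 0, 0, 0, 0]])

```text
time: 6.52
tcp_pos: [0.5082, -0.1395, 0.0867]
ee_rot: [[1.0, 0.031, -0.002], [0.031, -1.0, 0.0], [-0.002, -0.0, -1.0]]
wrist_force: [0.2, -0.1, 0.2]
gripper_width: 0.0207
```

Run:
```python
from h import *
import cv2
rel([.509,-.1385,.086],1.5)
cv2.imwrite("pics/w5.png",cv2.resize(camera("wrist")[:,:,::-1],(800,600),interpolation=cv2.INTER_CUBIC))
```

```text
t 6.5167 tcp [ 0.5082 -0.1395  0.0867] ang 1.76 w 0.020693061775094102 F [ 0.2 -0.1  0.2]
[ 0.8 -1.   0.7] [-0.     0.002  0.005]
```

View pics/w5.png

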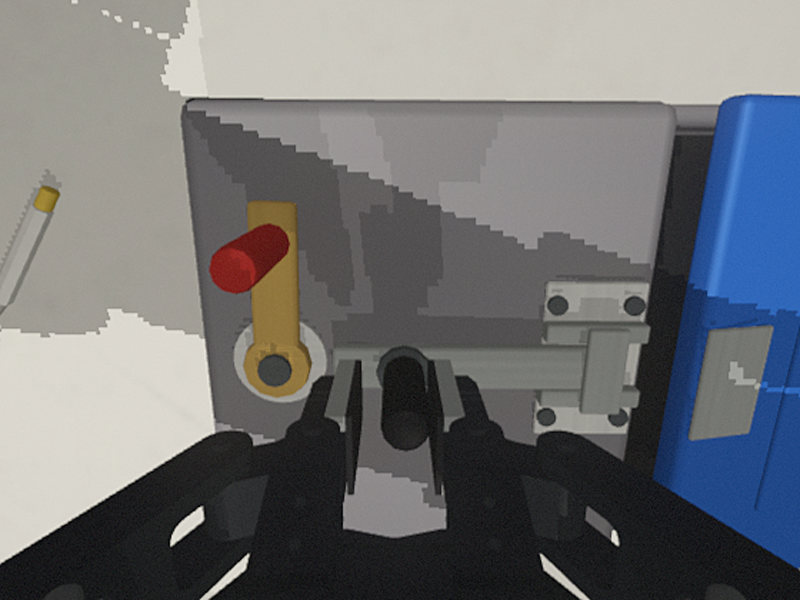

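The lid is ajar. The bolt is drawn, with its pin against the right pad at (405,435). I'll clear the pin, lift away and check.

Emit:
carry_out(increments=[[0.76, 3, 0, 0, 0, 0, 0], [0.7, 3, 0, 0, 0, 0, 0], [0.7, 3, 0, -25, 0, 0, 0], [0.7, 3, 0, -60, 0, 0, 0], [0.7, 3, 0, -100, 0, 0, 0], [0.7, 3, 0, -130, 0, 0, 0], [0.7, 3, 0, -130, 0, 0, 0], [0.7, 3, 0, -130, 0, 0, 0], [0.7, 3, 0, -130, 0, 0, 0]])

```text
time: 7.32
tcp_pos: [0.5118, -0.1393, 0.2164]
ee_rot: [[1.0, 0.031, -0.001], [0.031, -1.0, 0.0], [-0.001, -0.0, -1.0]]
wrist_force: [-0.2, 0.1, -0.5]
gripper_width: 0.0258
```

Run:
```python
from h import *
import cv2
rel([.511,-.1385,.22],1.5)
cv2.imwrite("pics/w6.png",cv2.resize(camera("wrist")[:,:,::-1],(800,600),interpolation=cv2.INTER_CUBIC))
import pickle;pickle.dump(camera_model("wrist"),open("m6.pkl","wb"))
```

```text
t 7.3167 tcp [ 0.5118 -0.1393  0.2164] ang 1.78 w 0.025798768886202385 F [-0.2  0.1 -0.5]
[-0.8 -0.9 -3.6] [-0.     0.001  0.005]
```

View pics/w6.png

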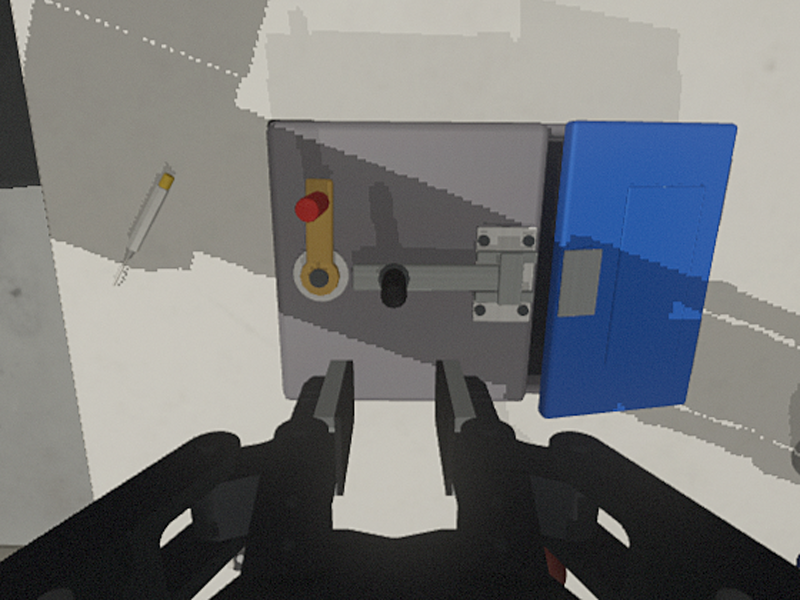

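The red pin is aside at (312,207) and the black pin top is at (393,291). The lid is open and the gripper is clear of everything. I'll check the bolt travel in numbers, then hand in.

Run:
```python
from h import *
import pickle
a=unproj("",396*.7,346*.7,.11,pickle.load(open("m4.pkl","rb")));m=pickle.load(open("m6.pkl","rb"));b=unproj("",393*.7,291*.7,.11,m)
r=unproj("",312*.7,207*.7,.11,m);p=unproj("",319*.7,278*.7,.072,m)
print("travel mm",1000*(a-b)[:2],"catch deg",np.degrees(np.arctan2(r[1]-p[1],r[0]-p[0]))-1.3)
if np.linalg.norm((a-b)[:2])>.034: job_done();print("done")
```

```text
travel mm [41.08807745 -1.88789343] catch deg 85.24207839822377
the job is handed in; nothing more can be done
done
```

The blue-lidded case is unlocked and the job is handed in, at about 7.4 s of the 38 s allowed.

- **Catch:** I loosely caged the red grip between the fingers and swung it along its 45 mm arc to the left. The last picture measures it at about 85° (1.49 rad), above the 1.2 rad needed. Earlier pictures, read by eye, suggested about 90°.
- **Bolt:** I caged the black grip the same way and drew it back with the catch already aside. The pictures give about 41 mm of travel, which is the 40 mm stop within camera error.
- **Lid and release:** The last picture shows the lid ajar and the gripper raised about 100 mm above both grips. The wrist force reads near zero.
- **Orange case:** The gripper passed above it at about 0.23 m height and did not approach it again. Every wrist-force reading stayed under 2 N.

No check failed; the only disagreement was the roughly 5° between the two catch-angle estimates. The hand-in reports no verdict, so these figures come only from my own camera and force checks.

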